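# Clamp two shock bodies under a bar

## Task

Take the long flat bar from the bench, slide it in under the raised jaw of the blue clamp and lay it square across both shock bodies, centred under the jaw. Then wind the crank on top clockwise until the jaw bears firmly on the bar - by feel, snug and tight but without forcing it - and let go. Leave the oil bottle, the bowl and the short bar where they are.

Things in the scene. Friction and masses are not known exactly. Their poses are not given: they have to be found in the camera images.
- clamp: Blue cast C-frame clamp, fixed to the bench, place and yaw vary. Origin on the bench under the vertical screw axis; x points from the open front to the column, z up. Base plate 250 x 130 x 15 mm (x -95 to +155 mm); column at x +103 to +148 mm, 30 mm wide, 200 mm high. Two V-grooves along x hold the shock bodies at y +38 and -38 mm.
- nose (a point): Front lower edge of the clamp's overhanging arm, clamp axes. The arm runs from here back to the column, at most 38 mm wide in y, underside 164 mm and top 201 mm above the bench. It overhangs the seat, so the bar cannot be lowered straight onto it.
- seat (a point): Where the middle of the bar's underside belongs: on the screw axis at the level of the shock bodies' tops, 75 mm above the bench (bar top then 89 mm); the bar lies along clamp y. Right above is the jaw: a steel disc 40 mm across, flat below, on stiff springs (40 N per mm) that slides straight down. Its height is not reported: its underside starts anywhere from 107 to 124 mm above the bench.
- screw (a point): Top end of the vertical screw axis, 200 mm above the bench: the centre about which the crank turns. Clockwise from above lowers the jaw 16 mm a turn, 1.1 to 2.2 turns before it meets the bar. The screw is self-locking: let go, it keeps a jaw force of up to about 90 N.
- handle_mid (a point): Middle of the crank's upright grip, 60 mm from the screw axis, 246 mm above the bench, at any angle. Steel cylinder 21 mm across, 50 mm tall, spinning freely on its pin; circles at constant height. Crank arm below tops out at 217 mm, hub 219 mm. Slow winding takes 4 N with the jaw free (screw friction), 6 N at 50 N of jaw force, 8 N at 100 N; 14 N (250 N) is too much.
- shock_left: Black shock-absorber body lying along the clamp's x in the V-groove at clamp y = +38 mm, loose: cylinder 40 mm across, 130 mm long, with a thin steel rod and an eyelet to clamp -x (to -119 mm). Origin on its axis at mid-cylinder, 55 mm above the bench (top at 75 mm); x along its axis.
- shock_right: The same shock body in the V-groove at clamp y = -38 mm.
- bar: Plain flat aluminium bar, 200 mm long (its x), 32 mm wide (y), 14 mm thick (z), about 0.2 to 0.35 kg, lying flat on the bench left or right of the clamp. Origin at the centre of its underside.
- short_bar: Shorter, thicker aluminium bar, 110 x 40 x 20 mm, on the other side of the clamp; not wanted, to be left alone. Origin at the centre of its underside.
- oil: Amber bottle standing on the bench, 64 mm across, 170 mm tall; to be left alone. Origin at the centre of its foot.
- bowl: Steel parts bowl, 140 mm across, 35 mm high; to be left alone. Origin at the centre of its foot.
There are look-alikes about, which are no part of the job. Leave any red look-alike of the shock_left alone.

How it is judged:
By the outcome, as a careful person would: the job done as asked, in the order asked, and still so for the second after the job is handed in, with the robot touching nothing.
It also fails if it takes over 72 s, if anything falls off the work surface, if the arm or the gripper's body presses on something with over 40 N, if the wrist force passes 120 N, or if a joint passes its speed limit or range.

## Robot

A 6-joint arm with a two-finger parallel gripper is mounted at the origin on the work surface. World frame = base frame: x ahead of the robot, y to its left, z up, the work surface at z = 0. Lengths are in m, angles in rad, forces in N, time in s.
With the tool pointing down it reaches from about 0.35 to 0.925 m from the base axis. Payload 6.4 kg.
Tool frame: the origin (TCP) lies between the finger pads; the fingertips stand 8 mm ahead of it and the grasp point (between the pads) lies 11 mm behind it; z points along the fingers, y is the line along which they close (so a half turn about z gives the same grasp; the last joint's range is limited). The gripper opens to 85 mm and grips with 20 to 120 N. Pads are 22 mm wide; open, the fingers measure 114 mm over their backs; the gripper's body (76 mm by 85 mm) begins 54 mm behind the grasp point. The pads swing forward as they close: fully open they stand 13 mm farther back than shut.
Start: joints at [-1.509, 0.245, 1.558, -0, 1.339, -0.174], TCP at [0.152, -0.632, 0.239] pointing down, gripper open.
Joint ranges: [-3.13, 3.13], [-1.02, 2.26], [0.13, 2.54], [-0.95, 4.09], [0.21, 2.88], [-2.74, 2.74]. Speed limits (rad/s): [2.57, 2.57, 3.14, 3.14, 3.14, 3.14].

## Interface

Orientations are given as a unit quaternion [w, x, y, z].
In Python, from station import env, read_camera, ticket, cut_out gives the robot as it stands.
- The arm moves only by the tool play_rows, never from a script. Its argument "rows" is a list of rows, each a list of 6 numbers: the shift along the tool's x, y, z each as a share of 40 cm, from -1 to 1, then the turn, a rotation vector about the tool's x, y, z each as a share of 45 degrees, from -1 to 1. A call has exactly 5 rows; each row is the pose to reach, as a shift and turn from the pose commanded when the call began, along the tool's axes at that moment; what a row does not reach only later rows make up. A row lasts 1/12 s, in which the tool goes at most 41.7 mm and 7.16 degrees, less where a joint would pass 70% of its speed; a pose out of reach is approached as far as the arm can. A call with a number of a shift or a turn outside -1 to 1 is refused whole. A call with a gripper value outside its range is refused whole. "fingers" is the closure, from -1 (fully open) to 1 (shut), set as the call begins (left out, the last holds). The fingers move at their own pace and stop on an object; "grip_force" is the grip in N (left out, the last holds). Time passes only in rows, so rows that repeat a pose let the fingers close, or fill a call up. It gives the time, the measured TCP pose, the force, the opening and the grip force at its end, in the units of the state.
- env.read_state(): the state, without advancing time (a new reading comes with each control period).
- read_camera(name): name is "side" or "top"; returns a dict with "image" (420x560x3 uint8, red, green, blue), "fx", "fy", "cx", "cy" (pixels), "dist_coeffs" ([k1, k2, p1, p2, k3] as OpenCV has them; the pictures are not rectified), "rvec" (rotation vector, rad) and "tvec" (3), from world to camera coordinates, as OpenCV has them. Camera axes: x right, y down, z forward; pixel columns grow to the right and rows downward; lengths in m; the calibration is good to about 2 mm. A picture is of the moment at which its call begins. There is no depth.
- ticket.finish_job(): hands the job in; it is judged then, once.
Trained networks look in the newest picture that a camera, given by its name, has taken for a name from the list of things; names that differ only in an ending like _2 or _b are one class to them, and where a whole thing is asked for, a point or a joint stands for the part that bears it (a point fixed in the world has none). Each returns a list of dicts, best first, with "score" (0 to 1); they miss things now and then, are a little off and sometimes report something else, mostly with a low value. They report only what shows in the picture. A call takes as long as a camera call. They do not tell look-alikes from the thing itself.
- cut_out(camera, target): "mask" (420x560 bool, what is visible of it) and "pixel" ([column, row] in pixels, amid what is visible of it).
The state is a dict: "time_s": time; "joint_pos": joint angles; "joint_velocities": joint speeds; "joint_efforts": joint torques, N m; "tool_pos": TCP position; "tcp_rot": TCP orientation; "wrist_force": force on the tool from outside, world axes, zero at the start; "wrist_torque": the same for the moment, N m; "finger_gap": finger opening in m; "grasp_force": force on a finger pad.
Only numpy, scipy, OpenCV 4.12 (cv2) and the standard library are available. Lean on these libraries where they do the work, as an engineer would, in place of code of your own. Each camera call takes 0.05 s, during which the arm holds its last target. There are 200 camera calls.

## Working session

There is one attempt and no reset: what is moved stays moved. The work goes in short steps, Python scripts to look and compute and a tool call to move; the robot and the scene stay as the last step left them, time stands still between calls to the robot, and variables do not carry over. Pictures are saved under pics/ and viewed, at most 11 in all, crops included, and the job is handed in when it is done.

Besides the shell and the picture viewer there is one more tool, called after "Call:" as name(argument=value, ...), one argument or row to a line, values as JSON. play_rows: Moves the arm, as the interface text tells. Shift numbers are shares of 40 cm and turn numbers shares of 45 degrees, none past 1 either way. Its arguments: {"type":"object","properties":{"rows":{"type":"array"},"fingers":{"type":"number"},"grip_force":{"type":"number"}},"required":["rows"]}

```bash
ls; mkdir -p pics; python3 - <<'E'
from station import env, read_camera, cut_out
import cv2,numpy as np,pickle
d={}
for c in("top","side"):
    r=read_camera(c); cv2.imwrite(f"pics/{c}0.png",r["image"][:,:,::-1]); d[c]=r
    print(c,r["fx"],r["fy"],r["cx"],r["cy"],r["dist_coeffs"],r["rvec"],r["tvec"])
    for n in("clamp","bar","short_bar","handle_mid","shock_left","oil","bowl","screw","nose"):
        try: o=cut_out(c,n); print(n,[(round(x["score"],2),[int(p) for p in x["pixel"]],int(x["mask"].sum())) for x in o]); d[c,n]=o
        except Exception as e: print(n,e)
pickle.dump(d,open("d.pkl","wb"))
print(env.read_state())
E
```

```text
pics
top 452.00738941528095 452.00738941528095 277.99165357977097 204.64960028562334 [-0.01596879  0.          0.          0.          0.        ] [ 2.1562994  -2.14899953  0.12081553] [5.54544112e-05 5.02313402e-01 1.43319769e+00]
clamp [(0.59, [278, 168], 2054)]
bar [(0.91, [173, 216], 613)]
short_bar [(0.84, [379, 209], 454)]
handle_mid [(0.46, [269, 183], 221)]
shock_left [(0.69, [264, 192], 435), (0.62, [190, 286], 595)]
oil [(0.97, [382, 149], 437)]
bowl [(0.75, [193, 143], 1362)]
screw [(0.78, [275, 165], 1871)]
nose [(0.93, [275, 169], 2127)]
side 466.2991368341905 466.2991368341905 270.0233145435507 212.93644249554137 [0.01516505 0.         0.         0.         0.        ] [ 0.71683641 -2.44446802  1.33548945] [0.39637251 0.30140697 0.96376551]
clamp [(0.7, [226, 239], 4426), (0.31, [172, 370], 1465)]
bar [(0.72, [175, 369], 1452), (0.48, [226, 235], 4459)]
short_bar [(0.83, [321, 209], 403)]
handle_mid [(0.69, [244, 200], 307)]
shock_left [(0.8, [234, 262], 898), (0.68, [295, 389], 1497)]
oil [(0.6, [270, 178], 909)]
bowl [(0.82, [112, 303], 2090)]
screw [(0.87, [227, 231], 4237)]
nose [(0.75, [226, 233], 4231)]
{'time_s': 1.0, 'joint_pos': array([-1.50910469e+00,  2.45063337e-01,  1.55779331e+00, -7.37163746e-06,
        1.33873822e+00, -1.74090856e-01]), 'joint_velocities': array([-3.33192505e-04, -7.74160260e-04, -8.81233986e-04, -1.53644651e-03,
        9.37618042e-05,  1.34106415e-03]), 'joint_efforts': array([-1.15729745e-04, -4.29515684e+01, -3.26431596e+01, -2.28039676e-04,
        3.39198732e-04, -4.50844823e-06]), 'tool_pos': array([ 0.15185265, -0.63201882,  0.23931733]), 'tcp_rot': array([-1.30475246e-06,  9.93058772e-01,  1.17619194e-01, -3.51928811e-06]), 'wrist_force': array([-0.07232847, -0.08839011,  0.11173349]), 'wrist_torque': array([ 0.01423204, -0.0247096 , -0.04371462]), 'grasp_force': 0.0, 'finger_gap': 0.08539314345008255}
```

```bash
python3 - <<'E'
import cv2
t=cv2.imread("pics/top0.png");s=cv2.imread("pics/side0.png")
cv2.imwrite("pics/t1.png",cv2.resize(t[100:310,140:420],(800,600),interpolation=cv2.INTER_CUBIC))
cv2.imwrite("pics/s1.png",cv2.resize(s[130:430,50:450],(800,600),interpolation=cv2.INTER_CUBIC))
E
```

```text
(no output)
```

View pics/t1.png

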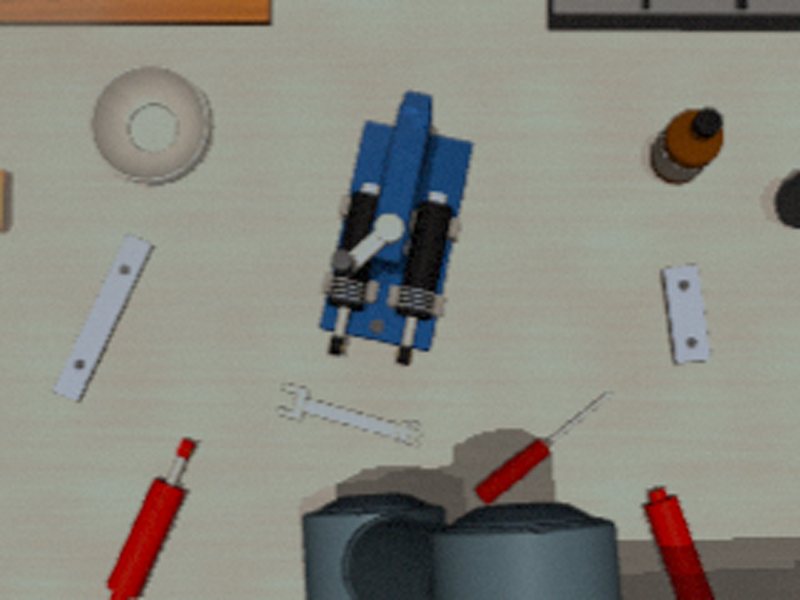

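View pics/s1.png

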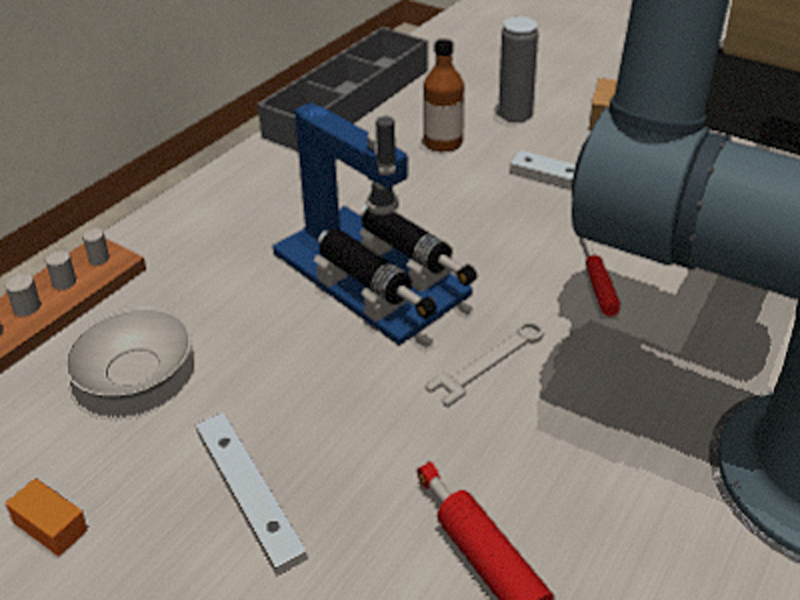

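The pictures show the clamp with its open front towards the robot and the crank grip at front-left (top crop ~(343,262), hub ~(388,228)). The long bar is on the left (top crop centre ~(104,318)) and the short bar on the right. The red shocks are decoys. Next I measure the poses.

```bash
cat > h.py <<'E'
import numpy as np,cv2,pickle
from scipy.optimize import minimize,least_squares
def K(r): return np.array([[r["fx"],0,r["cx"]],[0,r["fy"],r["cy"]],[0,0,1.]])
def proj(r,P): return cv2.projectPoints(np.array(P,float).reshape(-1,1,3),np.array(r["rvec"]),np.array(r["tvec"]),K(r),np.array(r["dist_coeffs"]))[0][:,0]
def back(r,px,z):
    u=cv2.undistortPoints(np.array(px,float).reshape(-1,1,2),K(r),np.array(r["dist_coeffs"]))[:,0]
    R=cv2.Rodrigues(np.array(r["rvec"]))[0]; C=-R.T@np.array(r["tvec"]).ravel()
    D=np.c_[u,np.ones(len(u))]@R
    return C+D*((z-C[2])/D[:,2])[:,None]
def T(p,P):
    c,s=np.cos(p[2]),np.sin(p[2]); P=np.array(P,float); return np.c_[p[0]+c*P[:,0]-s*P[:,1],p[1]+s*P[:,0]+c*P[:,1],P[:,2]]
def boxfit(views,p0,L,W,z0,H):
    B=[[a*L/2,b*W/2,z] for a in(-1,1) for b in(-1,1) for z in(z0,z0+H)]
    def cost(p):
        t=0
        for r,m in views:
            q=cv2.convexHull((proj(r,T(p,B))*16).astype(np.int32).reshape(-1,1,2))
            im=np.zeros((420*4,560*4),np.uint8); cv2.fillConvexPoly(im,((q/16+.5)*4*16).astype(np.int32),255,shift=4)
            t+=np.abs(cv2.resize(im,(560,420),interpolation=cv2.INTER_AREA)/255.-m).sum()/m.sum()
        return t
    s=np.array([p0]+[np.array(p0)+d for d in np.diag([.01,.01,.1])])
    o=minimize(cost,p0,method="Nelder-Mead",options=dict(initial_simplex=s,xatol=1e-4,fatol=1e-4)); return o.x,o.fun
E
cat > m.py <<'E'
from h import *
d=pickle.load(open("d.pkl","rb")); t,s=d["top"],d["side"]
ct=lambda a:[(a[0])/800*280+140-.32,a[1]/600*210+100-.32]
cs=lambda a:[a[0]/2+50-.25,a[1]/2+130-.25]
mt=d["top","bar"][0]["mask"];ms=d["side","bar"][0]["mask"]
b=back(t,[d["top","bar"][0]["pixel"]],.014)[0]; print("bar px",b,back(s,[d["side","bar"][0]["pixel"]],.014))
for v in([(t,mt)],[(s,ms)],[(t,mt),(s,ms)]): print("bar",boxfit(v,[b[0],b[1],-.447],.2,.032,0,.014))
fl,fr,bl,br=[-.095,.065,.015],[-.095,-.065,.015],[.155,.065,.015],[.155,-.065,.015]
ot=[(fl,(321,328)),(fr,(430,350)),(br,(472,143)),(bl,(366,122))]
os=[(fl,(400,333)),(fr,(470,289)),(bl,(275,247))]
res=lambda p,wt=1,ws=1:np.r_[wt*(proj(t,T(p,[a for a,_ in ot]))-[ct(a) for _,a in ot]).ravel(),ws*(proj(s,T(p,[a for a,_ in os]))-[cs(a) for _,a in os]).ravel()]
for w in((1,0),(0,1),(1,1)):
    o=least_squares(res,[.55,0,-.2],args=w);print("clamp",w,o.x,np.abs(o.fun).max())
# sanity: col/arm top end, screw hub
p=o.x; print("screw top crop",(proj(t,T(p,[[0,0,.219],[.148,.015,.2],[.148,-.015,.2]]))+.32-[140,100])*800/280)
ht,hs=d["top","handle_mid"][0],d["side","handle_mid"][0]
h=[back(t,[ht["pixel"]],.246)[0],back(s,[hs["pixel"]],.246)[0]]; h+= [back(t,[ct((343,262))],.271)[0],back(s,[cs((386,120))],.271)[0]]
for q in h: r=q[:2]-p[:2]; print("handle",q,np.hypot(*r),np.degrees(np.arctan2(r[1],r[0])))
print("hub top",back(t,[ct((389,228))],.219))
E
python3 m.py
```

```text
bar px [0.46599295 0.34335752 0.014     ] [[0.47013563 0.34759817 0.014     ]]
bar (array([ 0.48561078,  0.33796795, -0.41706629]), np.float64(0.1224066788216102))
bar (array([ 0.48556992,  0.33777042, -0.4099697 ]), np.float64(0.07540647112839627))
bar (array([ 0.4859312 ,  0.33760561, -0.41090302]), np.float64(0.19939812145585453))
clamp (1, 0) [ 0.55076647  0.00567236 -0.20034552] 0.6566191195235547
clamp (0, 1) [ 0.54100608  0.0187294  -0.22470555] 2.56963908330448
clamp (1, 1) [ 0.54737759  0.01064221 -0.21301915] 4.228776501987511
screw top crop [[384.37301162 231.62966488]
 [401.72594105  92.41841594]
 [430.40362757  98.47949111]]
handle [0.53564693 0.02426002 0.246     ] 0.01797368236873223 130.7422712414707
handle [0.50252216 0.05689197 0.246     ] 0.06442863967774602 134.12317225744977
handle [0.50877271 0.04877721 0.271     ] 0.05426430712738994 135.35081149522188
handle [0.50574556 0.05587714 0.271     ] 0.061477025295087785 132.62495111320672
hub top [[0.55104701 0.00606099 0.219     ]]
```

```bash
cat >> m.py <<'E'
print("----"); print(back(t,[ct((104,318))],.014))
for p in([.5508,.0057,-.2],[.545,.011,-.205]):
    print("side crop fl,fr,bl,br",((proj(s,T(p,[fl,fr,bl,br,[.148,.015,.2]]))+.25-[50,130])*2).round(0).tolist())
from h import *
hs_=cv2.cvtColor(s["image"],cv2.COLOR_RGB2HSV); ht_=cv2.cvtColor(t["image"],cv2.COLOR_RGB2HSV)
blue=lambda h:((h[...,0]>100)&(h[...,0]<125)&(h[...,1]>120)&(h[...,2]>30))
im=s["image"][:,:,::-1].copy()
for p,c in(([.5508,.0057,-.2],(0,255,0)),):
  for B in([[x,y,z] for x in(-.095,.155) for y in(-.065,.065) for z in(0,.015)],[[x,y,z] for x in(.103,.148) for y in(-.015,.015) for z in(0.015,.2)]):
    q=cv2.convexHull(proj(s,T(p,B)).astype(np.float32)); cv2.polylines(im,[(q*16).astype(np.int32)],True,c,1,shift=4)
  for q in proj(s,T(p,[[-.085,.038,.055],[-.119,.038,.055],[-.119,-.038,.055],[0,0,.2]])): cv2.circle(im,tuple(int(v*16) for v in q),32,(0,255,255),1,shift=4)
cv2.imwrite("pics/ov1.png",cv2.resize(im[160:320,150:350],(750,600),interpolation=cv2.INTER_CUBIC))
E
python3 m.py | sed -n '/----/,$p'
```

```text
----
[[0.48256642 0.3363775  0.014     ]]
side crop fl,fr,bl,br [[400.0, 327.0], [474.0, 277.0], [271.0, 238.0], [344.0, 198.0], [292.0, 106.0]]
side crop fl,fr,bl,br [[401.0, 332.0], [476.0, 281.0], [272.0, 241.0], [346.0, 201.0], [294.0, 108.0]]
```

View pics/ov1.png

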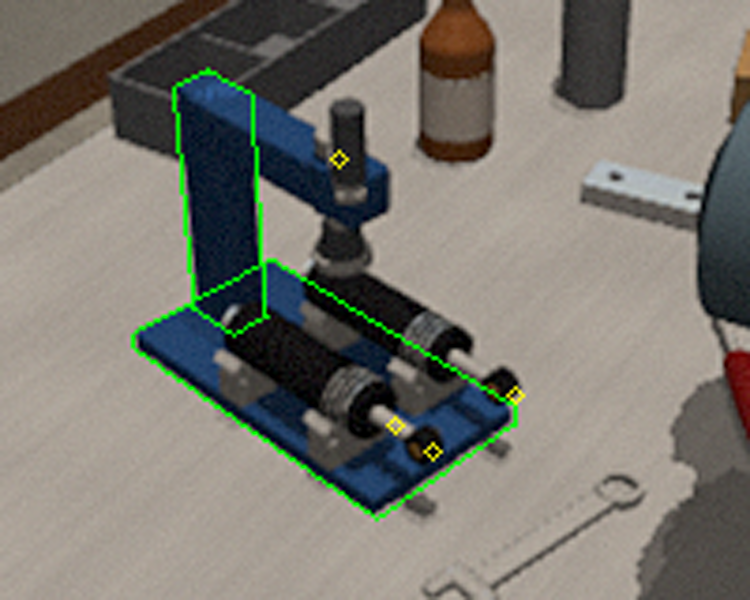

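```bash
cat > g.py <<'E'
import sys,numpy as np
from scipy.spatial.transform import Rotation as R
from station import env
s=env.read_state(); q=s["tcp_rot"]; R0=R.from_quat([q[1],q[2],q[3],q[0]])
x=R0.as_matrix()[:,0]; print("t %.2f"%s["time_s"],"pos",s["tool_pos"].round(4),"yaw %.4f"%np.arctan2(x[1],x[0]),"tilt %.4f"%np.arccos(-R0.as_matrix()[2,2]),"F",s["wrist_force"].round(1),"gap %.4f"%s["finger_gap"],"q",s["joint_pos"].round(2))
def row(x,y,z,yaw):
    Rt=R.from_euler("z",yaw)*R.from_euler("x",np.pi)
    return [round(float(v),3) for v in np.r_[R0.inv().apply(np.array([x,y,z])-s["tool_pos"])/.4,(R0.inv()*Rt).as_rotvec()/(np.pi/4)]]
for a in sys.argv[1:]: print(a,row(*map(float,a.split(","))))
E
python3 g.py .42,-.28,.36,.9 ; python3 g.py .42,-.35,.34,1
```

```text
t 1.00 pos [ 0.1519 -0.632   0.2393] yaw 0.2358 tilt 0.0000 F [-0.1 -0.1  0.1] gap 0.0854 q [-1.51  0.25  1.56 -0.    1.34 -0.17]
.42,-.28,.36,.9 [0.857, -0.699, -0.302, -0.0, 0.0, -0.846]
t 1.00 pos [ 0.1519 -0.632   0.2393] yaw 0.2358 tilt 0.0000 F [-0.1 -0.1  0.1] gap 0.0854 q [-1.51  0.25  1.56 -0.    1.34 -0.17]
.42,-.35,.34,1 [0.817, -0.529, -0.252, -0.0, 0.0, -0.973]
```

Call:
play_rows(
  rows=[
    [0.857, -0.699, -0.302, 0, 0, -0.846],
    [0.857, -0.699, -0.302, 0, 0, -0.846],
    [0.857, -0.699, -0.302, 0, 0, -0.846],
    [0.857, -0.699, -0.302, 0, 0, -0.846],
    [0.857, -0.699, -0.302, 0, 0, -0.846],
  ],
  fingers=-1,
)

```text
time_s: 1.42
tool_pos: [0.2743, -0.4705, 0.2947]
tcp_rot: [0.0, 0.908, 0.42, 0.0]
wrist_force: [0.7, -1.2, 0.5]
finger_gap: 0.0854
grasp_force: 0.0
```

```bash
python3 g.py .44,-.22,.36,1.4
```

```text
t 1.42 pos [ 0.2743 -0.4705  0.2947] yaw 0.8663 tilt 0.0002 F [ 0.7 -1.2  0.5] gap 0.0854 q [-1.25 -0.05  1.77  0.    1.42 -0.55]
.44,-.22,.36,1.4 [0.745, -0.09, -0.163, 0.0, 0.0, -0.68]
```

Call:
play_rows(
  rows=[
    [0.745, -0.09, -0.163, 0, 0, -0.75],
    [0.745, -0.09, -0.163, 0, 0, -0.75],
    [0.745, -0.09, -0.163, 0, 0, -0.75],
    [0.745, -0.09, -0.163, 0, 0, -0.75],
    [0.745, -0.09, -0.163, 0, 0, -0.75],
  ],
)

```text
time_s: 1.83
tool_pos: [0.3875, -0.3011, 0.3391]
tcp_rot: [0.0, 0.747, 0.665, 0.0]
wrist_force: [1.3, 0.1, -0.3]
finger_gap: 0.0857
grasp_force: 0.0
```

```bash
python3 g.py .47,-.02,.36,2.03
```

```text
t 1.83 pos [ 0.3875 -0.3011  0.3391] yaw 1.4551 tilt 0.0009 F [ 1.3  0.1 -0.3] gap 0.0857 q [-0.89 -0.21  1.84  0.    1.51 -0.78]
.47,-.02,.36,2.03 [0.722, 0.124, -0.053, 0.001, 0.001, -0.732]
```

Call:
play_rows(
  rows=[
    [0.722, 0.124, -0.053, 0, 0, -0.75],
    [0.722, 0.124, -0.053, 0, 0, -0.75],
    [0.722, 0.124, -0.053, 0, 0, -0.75],
    [0.722, 0.124, -0.053, 0, 0, -0.75],
    [0.722, 0.124, -0.053, 0, 0, -0.75],
  ],
)

```text
time_s: 2.25
tool_pos: [0.4466, -0.1019, 0.3539]
tcp_rot: [0.001, 0.522, 0.853, 0.0]
wrist_force: [1.4, -0.3, 0.3]
finger_gap: 0.0855
grasp_force: 0.0
```

```bash
python3 g.py .51,.12,.34,2.65
```

```text
t 2.25 pos [ 0.4466 -0.1019  0.3539] yaw 2.0441 tilt 0.0011 F [ 1.4 -0.3  0.3] gap 0.0855 q [-0.47 -0.3   1.89  0.    1.56 -0.95]
.51,.12,.34,2.65 [0.421, 0.394, 0.035, 0.0, 0.001, -0.771]
```

Call:
play_rows(
  rows=[
    [0.421, 0.394, 0.035, 0, 0, -0.77],
    [0.421, 0.394, 0.035, 0, 0, -0.77],
    [0.421, 0.394, 0.035, 0, 0, -0.77],
    [0.421, 0.394, 0.035, 0, 0, -0.77],
    [0.421, 0.394, 0.035, 0, 0, -0.77],
  ],
)

```text
time_s: 2.67
tool_pos: [0.5049, 0.098, 0.341]
tcp_rot: [0.001, 0.243, 0.97, 0.0]
wrist_force: [1.1, -0.3, 0.8]
finger_gap: 0.0859
grasp_force: 0.0
```

```bash
python3 g.py .5537,.3075,.15,2.73
```

```text
t 2.67 pos [0.5049 0.098  0.341 ] yaw 2.6498 tilt 0.0010 F [ 1.1 -0.3  0.8] gap 0.0859 q [-0.03 -0.15  1.78 -0.    1.51 -1.11]
.5537,.3075,.15,2.73 [0.14, 0.519, 0.478, 0.0, 0.001, -0.102]
```

Call:
play_rows(
  rows=[
    [0.14, 0.519, 0.478, 0, 0, -0.102],
    [0.14, 0.519, 0.478, 0, 0, -0.102],
    [0.14, 0.519, 0.478, 0, 0, -0.102],
    [0.14, 0.519, 0.478, 0, 0, -0.102],
    [0.14, 0.519, 0.478, 0, 0, -0.102],
  ],
)

```text
time_s: 3.08
tool_pos: [0.541, 0.2489, 0.2013]
tcp_rot: [0.0, 0.207, 0.978, 0.0]
wrist_force: [1.3, -0.1, 0.2]
finger_gap: 0.0852
grasp_force: 0.0
```

```bash
python3 g.py .5537,.3075,.07,2.73
```

```text
t 3.08 pos [0.541  0.2489 0.2013] yaw 2.7241 tilt 0.0007 F [ 1.3 -0.1  0.2] gap 0.0852 q [ 0.24  0.16  1.73 -0.    1.25 -0.91]
.5537,.3075,.07,2.73 [0.031, 0.147, 0.328, 0.0, 0.001, -0.007]
```

Call:
play_rows(
  rows=[
    [0.031, 0.147, 0.2, 0, 0, -0.007],
    [0.031, 0.147, 0.328, 0, 0, -0.007],
    [0.031, 0.147, 0.328, 0, 0, -0.007],
    [0.031, 0.147, 0.328, 0, 0, -0.007],
    [0.031, 0.147, 0.328, 0, 0, -0.007],
  ],
)

```text
time_s: 3.5
tool_pos: [0.5495, 0.3058, 0.065]
tcp_rot: [-0.005, 0.204, 0.979, -0.003]
wrist_force: [-0.5, -0.1, -0.5]
finger_gap: 0.0851
grasp_force: 0.0
```

```bash
python3 g.py .5537,.3075,.010,2.73; python3 - <<'E'
from h import *
from station import read_camera,cut_out
r=read_camera("side"); im=r["image"]
o=cut_out("side","bar"); print([(x["score"],x["pixel"],x["mask"].sum()) for x in o])
m=o[0]["mask"]
c=im[:,:,::-1][250:430,50:290]; cv2.imwrite("pics/s2.png",cv2.resize(c,(800,600)))
E
```

```text
t 3.50 pos [0.5495 0.3058 0.065 ] yaw 2.7308 tilt 0.0107 F [-0.5 -0.1 -0.5] gap 0.0851 q [ 0.33  0.41  1.7   0.    1.04 -0.83]
.5537,.3075,.010,2.73 [-0.009, 0.009, 0.137, -0.009, -0.01, 0.001]
[(0.73, [176.0, 370.0], np.int64(1508))]
```

View pics/s2.png

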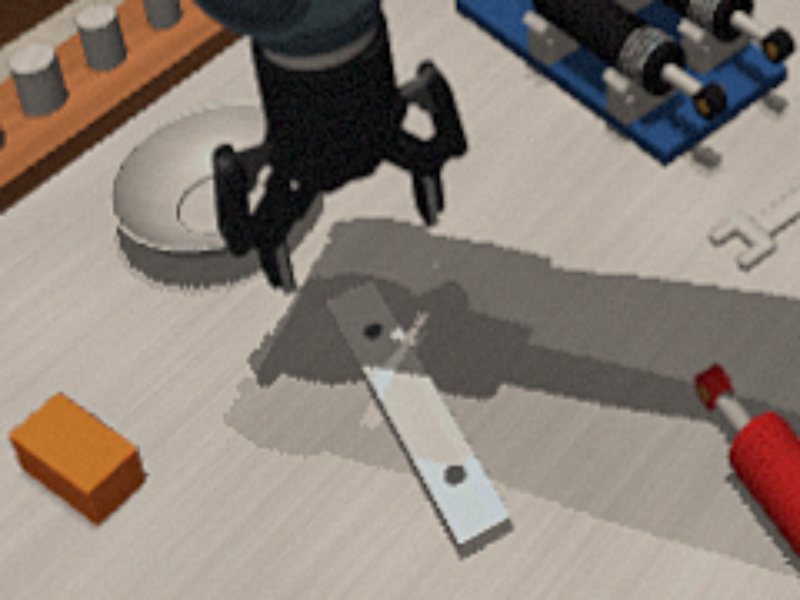

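The open gripper straddles the far end of the bar (side crop ~(360,310)), with the pads on both sides and clear of the bowl. Descending.

```bash
python3 g.py .5537,.3075,.010,2.73
```

```text
t 3.60 pos [0.5534 0.3059 0.0711] yaw 2.7297 tilt 0.0008 F [-0.2 -0.4  0.1] gap 0.0855 q [ 0.33  0.4   1.7  -0.    1.05 -0.83]
.5537,.3075,.010,2.73 [0.001, 0.004, 0.153, -0.001, -0.001, -0.0]
```

Call:
play_rows(
  rows=[
    [0, 0.002, 0.06, 0, 0, 0],
    [0, 0.002, 0.11, 0, 0, 0],
    [0, 0.002, 0.15, 0, 0, 0],
    [0, 0.002, 0.153, 0, 0, 0],
    [0, 0.002, 0.153, 0, 0, 0],
  ],
)

```text
time_s: 4.02
tool_pos: [0.5549, 0.3064, 0.0117]
tcp_rot: [0.001, 0.205, 0.979, 0.0]
wrist_force: [0.2, 0.3, 0.3]
finger_gap: 0.0851
grasp_force: 0.0
```

Call:
play_rows(
  rows=[
    [0, 0, 0, 0, 0, 0],
    [0, 0, 0, 0, 0, 0],
    [0, 0, 0, 0, 0, 0],
    [0, 0, 0, 0, 0, 0],
    [0, 0, 0, 0, 0, 0],
  ],
  fingers=1,
  grip_force=90,
)

```text
time_s: 4.43
tool_pos: [0.5547, 0.307, 0.0115]
tcp_rot: [0.001, 0.205, 0.979, 0.0]
wrist_force: [0.7, -0.7, -1.3]
finger_gap: 0.0294
grasp_force: 89.9
```

```bash
python3 g.py .5537,.3075,.010,2.73
```

```text
t 4.43 pos [0.5547 0.307  0.0115] yaw 2.7295 tilt 0.0018 F [ 0.7 -0.7 -1.3] gap 0.0294 q [ 0.33  0.5   1.7   0.    0.95 -0.83]
.5537,.3075,.010,2.73 [0.003, 0.0, 0.004, 0.002, 0.002, -0.001]
```

```bash
python3 g.py .50,.22,.16,2.3
```

```text
t 4.43 pos [0.5547 0.307  0.0115] yaw 2.7295 tilt 0.0018 F [ 0.7 -0.7 -1.3] gap 0.0294 q [ 0.33  0.5   1.7   0.    0.95 -0.83]
.50,.22,.16,2.3 [0.038, -0.254, -0.371, 0.002, 0.001, 0.547]
```

Call:
play_rows(
  rows=[
    [0, 0, -0.05, 0, 0, 0],
    [0, 0, -0.13, 0, 0, 0],
    [0.01, -0.06, -0.2, 0, 0, 0.1],
    [0.02, -0.13, -0.27, 0, 0, 0.2],
    [0.03, -0.2, -0.33, 0, 0, 0.32],
  ],
)

```text
time_s: 4.85
tool_pos: [0.5102, 0.2376, 0.1433]
tcp_rot: [0.0, 0.327, 0.945, -0.0]
wrist_force: [0.2, -1.0, -2.8]
finger_gap: 0.0289
grasp_force: 89.8
```

```bash
python3 g.py .43,.10,.18,1.9
```

```text
t 4.85 pos [0.5102 0.2376 0.1433] yaw 2.4751 tilt 0.0008 F [ 0.2 -1.  -2.8] gap 0.0289 q [ 0.23  0.15  1.85 -0.    1.14 -0.67]
.43,.10,.18,1.9 [-0.055, -0.394, -0.092, 0.001, 0.001, 0.732]
```

Call:
play_rows(
  rows=[
    [-0.055, -0.394, -0.092, 0, 0, 0.732],
    [-0.055, -0.394, -0.092, 0, 0, 0.732],
    [-0.055, -0.394, -0.092, 0, 0, 0.732],
    [-0.055, -0.394, -0.092, 0, 0, 0.732],
    [-0.055, -0.394, -0.092, 0, 0, 0.732],
  ],
)

```text
time_s: 5.27
tool_pos: [0.4287, 0.0969, 0.1794]
tcp_rot: [0.001, 0.584, 0.812, -0.001]
wrist_force: [0.4, -0.2, -3.8]
finger_gap: 0.0294
grasp_force: 89.9
```

```bash
python3 g.py .4076,-.0408,.15,1.368
```

```text
t 5.27 pos [0.4287 0.0969 0.1794] yaw 1.8938 tilt 0.0025 F [ 0.4 -0.2 -3.8] gap 0.0294 q [-0.04 -0.21  2.13 -0.    1.22 -0.36]
.4076,-.0408,.15,1.368 [-0.309, -0.159, 0.074, 0.001, 0.003, 0.67]
```

Call:
play_rows(
  rows=[
    [-0.309, -0.159, 0.0, 0, 0, 0.67],
    [-0.309, -0.159, 0.04, 0, 0, 0.67],
    [-0.309, -0.159, 0.074, 0, 0, 0.67],
    [-0.309, -0.159, 0.074, 0, 0, 0.67],
    [-0.309, -0.159, 0.074, 0, 0, 0.67],
  ],
)

```text
time_s: 5.68
tool_pos: [0.4092, -0.0396, 0.1472]
tcp_rot: [-0.001, 0.775, 0.632, -0.001]
wrist_force: [-0.2, 1.8, -1.8]
finger_gap: 0.0291
grasp_force: 89.9
```

```bash
python3 - <<'E'
from h import *
from station import read_camera,cut_out
d={}
for c in("side","top"):
    r=read_camera(c); o=cut_out(c,"bar"); print(c,[(round(x["score"],2),x["pixel"],x["mask"].sum()) for x in o]); d[c]=r,o
    cv2.imwrite(f"pics/{c}3.png",r["image"][:,:,::-1])
pickle.dump(d,open("d3.pkl","wb"))
im=d["side"][0]["image"][:,:,::-1]; cv2.imwrite("pics/s3.png",cv2.resize(im[150:330,140:380],(800,600),interpolation=cv2.INTER_CUBIC))
E
python3 g.py .4076,-.0408,.09,1.368
```

```text
side [(0.8, [274.7, 248.8], np.int64(983))]
top [(0.8, [247.4, 225.5], np.int64(350)), (0.66, [192.2, 144.7], np.int64(1276))]
t 5.88 pos [ 0.411  -0.0369  0.1491] yaw 1.3780 tilt 0.0003 F [-0.6 -0.1 -2.8] gap 0.0295 q [-0.37 -0.24  2.22 -0.    1.16 -0.17]
.4076,-.0408,.09,1.368 [-0.011, -0.006, 0.148, -0.0, 0.0, 0.013]
```

View pics/s3.png

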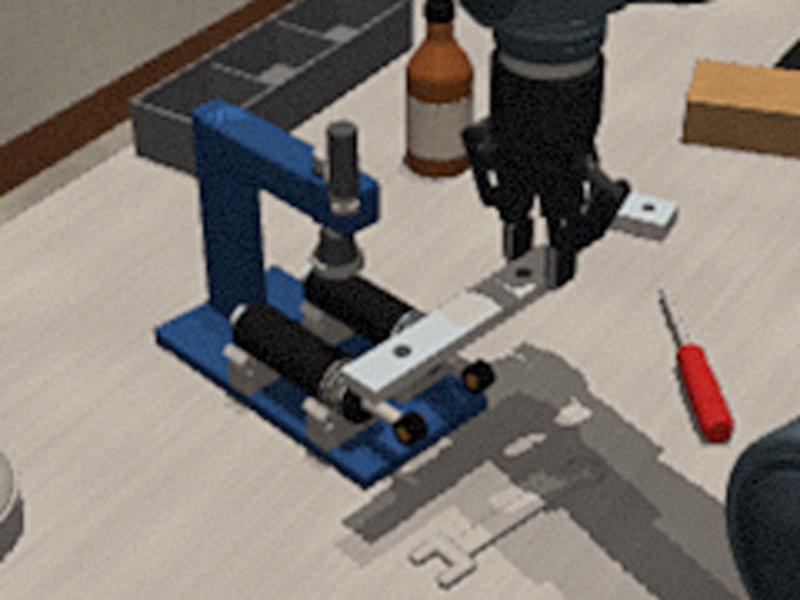

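```bash
cat > c.py <<'E'
from h import *
d=pickle.load(open("d3.pkl","rb")); s=d["side"][0]; t=d["top"][0]
z=.149-.0115
p=[.411+.075*np.cos(1.378),-.0369+.075*np.sin(1.378),1.378]; print("assumed",np.round(p,4))
print("top fit",boxfit([(t,d["top"][1][0]["mask"])],p,.2,.032,z,.014))
print("side fit",boxfit([(s,d["side"][1][0]["mask"])],p,.2,.032,z,.014))
im=s["image"][:,:,::-1].copy()
it=t["image"][:,:,::-1].copy()
for r,i in((s,im),(t,it)):
  i[:]=i
out=[]
for r,i,(a,b) in((s,im,(200,190)),(t,it,(200,170))):
  k=8; c=cv2.resize(i[b:b+75,a:a+100] if 0 else i[b:b+100,a:a+100],(400,400),interpolation=cv2.INTER_CUBIC)
  q=(proj(r,T(p,[[.1,.016,z+.014],[.1,-.016,z+.014],[-.1,-.016,z+.014],[-.1,.016,z+.014]]))+.5-[a,b])*4
  cv2.polylines(c,[q.astype(np.int32)],True,(0,255,0),1); out.append(c)
cv2.imwrite("pics/ov3.png",np.hstack(out))
E
python3 c.py
```

```text
assumed [0.4254 0.0367 1.378 ]
top fit (array([0.42643585, 0.04568973, 1.38220284]), np.float64(1.2051540616246497))
side fit (array([0.42376872, 0.03598641, 1.38973354]), np.float64(0.15520315959547604))
```

View pics/ov3.png

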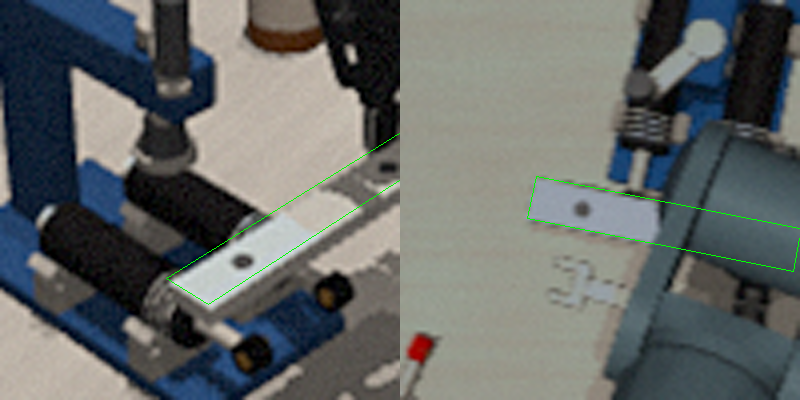

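Call:
play_rows(
  rows=[
    [-0.011, -0.006, 0.06, 0, 0, 0.013],
    [-0.011, -0.006, 0.134, 0, 0, 0.013],
    [-0.011, -0.006, 0.134, 0, 0, 0.013],
    [-0.011, -0.006, 0.134, 0, 0, 0.013],
    [-0.011, -0.006, 0.134, 0, 0, 0.013],
  ],
)

```text
time_s: 6.3
tool_pos: [0.4089, -0.0408, 0.0968]
tcp_rot: [0.001, 0.775, 0.632, 0.0]
wrist_force: [0.5, -0.2, -2.0]
finger_gap: 0.0291
grasp_force: 90.1
```

```bash
python3 g.py .5349,-.067,.0955,1.368
```

```text
t 6.30 pos [ 0.4089 -0.0408  0.0968] yaw 1.3681 tilt 0.0017 F [ 0.5 -0.2 -2. ] gap 0.0291 q [-0.38 -0.15  2.25  0.    1.04 -0.17]
.5349,-.067,.0955,1.368 [-0.001, 0.322, 0.004, 0.002, 0.0, 0.0]
```

Call:
play_rows(
  rows=[
    [0, 0.06, 0.003, 0, 0, 0],
    [0, 0.13, 0.003, 0, 0, 0],
    [0, 0.2, 0.003, 0, 0, 0],
    [0, 0.26, 0.003, 0, 0, 0],
    [0, 0.32, 0.003, 0, 0, 0],
  ],
)

```text
time_s: 6.72
tool_pos: [0.5363, -0.0673, 0.0968]
tcp_rot: [0.002, 0.775, 0.632, 0.001]
wrist_force: [-0.7, 0.3, -2.8]
finger_gap: 0.0291
grasp_force: 90.1
```

```bash
python3 - <<'E'
from h import *
from station import read_camera,cut_out
im=[]
for c,(a,b) in(("side",(170,170)),("top",(215,130))):
    r=read_camera(c); im.append(cv2.resize(r["image"][b:b+120,a:a+100,::-1],(400,480),interpolation=cv2.INTER_CUBIC))
cv2.imwrite("pics/v4.png",np.hstack(im))
E
python3 g.py .5349,-.067,.0865,1.368
```

```text
t 6.82 pos [ 0.5382 -0.0682  0.0976] yaw 1.3673 tilt 0.0074 F [-0.7 -0.3 -1.1] gap 0.0293 q [-0.34  0.17  1.93  0.    1.04 -0.13]
.5349,-.067,.0865,1.368 [0.001, -0.009, 0.028, 0.009, 0.001, -0.001]
```

View pics/v4.png

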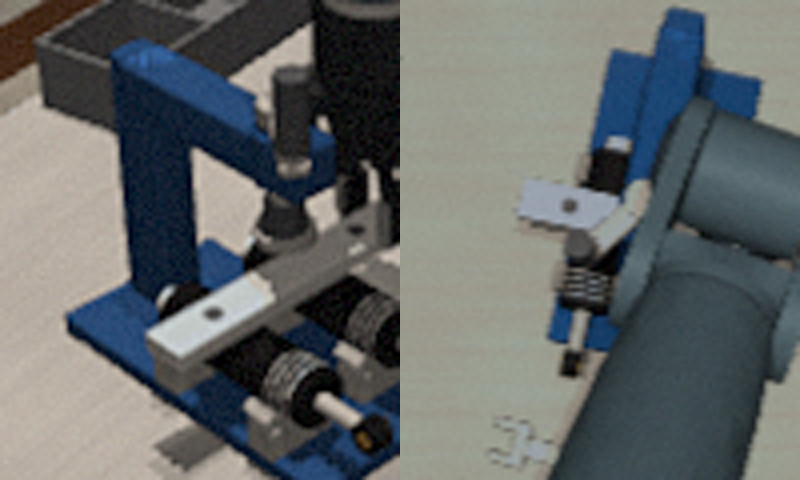

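The bar lies under the jaw across both shocks, with its left end at side crop ~(150,340), and the jaw is above it. I'll settle, then lower.

Call:
play_rows(
  rows=[
    [0, 0, 0, 0, 0, 0],
    [0, 0, 0, 0, 0, 0],
    [0, 0, 0, 0, 0, 0],
    [0, 0, 0.005, 0, 0, 0],
    [0, 0, 0.01, 0, 0, 0],
  ],
)

```text
time_s: 7.23
tool_pos: [0.5329, -0.0668, 0.0906]
tcp_rot: [0.0, 0.775, 0.631, 0.0]
wrist_force: [0.5, 0.8, -2.8]
finger_gap: 0.0291
grasp_force: 90.3
```

```bash
python3 g.py .5349,-.067,.0865,1.368
```

```text
t 7.23 pos [ 0.5329 -0.0668  0.0906] yaw 1.3667 tilt 0.0004 F [ 0.5  0.8 -2.8] gap 0.0291 q [-0.34  0.17  1.94 -0.    1.03 -0.13]
.5349,-.067,.0865,1.368 [0.0, 0.005, 0.01, 0.0, 0.0, -0.002]
```

Call:
play_rows(
  rows=[
    [0, 0.003, 0.003, 0, 0, 0],
    [0, 0.003, 0.006, 0, 0, 0],
    [0, 0.003, 0.009, 0, 0, 0],
    [0, 0.003, 0.01, 0, 0, 0],
    [0, 0.003, 0.01, 0, 0, 0],
  ],
)

```text
time_s: 7.65
tool_pos: [0.5345, -0.0672, 0.0865]
tcp_rot: [-0.0, 0.775, 0.631, -0.0]
wrist_force: [-1.4, -0.6, -1.0]
finger_gap: 0.0294
grasp_force: 90.5
```

```bash
python3 g.py .5349,-.067,.0865,1.368; sleep 0; python3 - <<'E'
from h import *
from station import read_camera
im=[]
for c,(a,b) in(("side",(170,170)),("top",(215,130))):
    r=read_camera(c)
    pickle.dump(r,open(f"p5{c}.pkl","wb"))
E
python3 g.py .5349,-.067,.0865,1.368
```

```text
t 7.65 pos [ 0.5345 -0.0672  0.0865] yaw 1.3666 tilt 0.0002 F [-1.4 -0.6 -1. ] gap 0.0294 q [-0.34  0.18  1.94  0.    1.02 -0.13]
.5349,-.067,.0865,1.368 [0.001, 0.001, -0.0, -0.0, -0.0, -0.002]
t 7.75 pos [ 0.5345 -0.0672  0.0865] yaw 1.3667 tilt 0.0000 F [-0.6  0.1 -1.3] gap 0.0293 q [-0.34  0.18  1.94  0.    1.02 -0.13]
.5349,-.067,.0865,1.368 [0.001, 0.001, -0.0, 0.0, -0.0, -0.002]
```

Call:
play_rows(
  rows=[
    [0, 0, 0.001, 0, 0, 0],
    [0, 0, 0.002, 0, 0, 0],
    [0, 0, 0.003, 0, 0, 0],
    [0, 0, 0.003, 0, 0, 0],
    [0, 0, 0.003, 0, 0, 0],
  ],
)

```text
time_s: 8.17
tool_pos: [0.5347, -0.0673, 0.086]
tcp_rot: [0.0, 0.775, 0.631, -0.0]
wrist_force: [-3.4, -0.4, 6.2]
finger_gap: 0.0294
grasp_force: 91.3
```

Call:
play_rows(
  rows=[
    [0, 0, 0, 0, 0, 0],
    [0, 0, 0, 0, 0, 0],
    [0, 0, 0, 0, 0, 0],
    [0, 0, 0, 0, 0, 0],
    [0, 0, 0, 0, 0, 0],
  ],
  fingers=-1,
)

```text
time_s: 8.58
tool_pos: [0.5346, -0.0672, 0.0851]
tcp_rot: [0.0, 0.776, 0.631, 0.0]
wrist_force: [-1.1, -0.8, -0.3]
finger_gap: 0.0849
grasp_force: 0.0
```

```bash
python3 g.py .48,-.09,.32,1.368 .5083,.0497,.36,1.368
```

```text
t 8.58 pos [ 0.5346 -0.0672  0.0851] yaw 1.3665 tilt 0.0002 F [-1.1 -0.8 -0.3] gap 0.0849 q [-0.34  0.19  1.94  0.    1.02 -0.13]
.48,-.09,.32,1.368 [-0.084, -0.122, -0.587, 0.0, -0.0, -0.002]
.5083,.0497,.36,1.368 [0.273, -0.123, -0.687, 0.0, -0.0, -0.002]
```

Call:
play_rows(
  rows=[
    [0, 0, -0.05, 0, 0, 0],
    [-0.02, 0, -0.14, 0, 0, 0],
    [-0.04, 0, -0.24, 0, 0, 0],
    [-0.1, -0.03, -0.33, 0, 0, 0],
    [-0.17, -0.06, -0.4, 0, 0, 0],
  ],
)

```text
time_s: 9.0
tool_pos: [0.4989, -0.1271, 0.2461]
tcp_rot: [0.001, 0.775, 0.632, 0.001]
wrist_force: [0.4, -0.1, 0.3]
finger_gap: 0.085
grasp_force: 0.0
```

Call:
play_rows(
  rows=[
    [-0.08, -0.04, -0.06, 0, 0, 0],
    [-0.16, -0.08, -0.12, 0, 0, 0],
    [-0.24, -0.1, -0.18, 0, 0, 0],
    [-0.26, -0.1, -0.2, 0, 0, 0],
    [-0.26, -0.1, -0.2, 0, 0, 0],
  ],
)

```text
time_s: 9.42
tool_pos: [0.4384, -0.2235, 0.3264]
tcp_rot: [0.003, 0.777, 0.63, 0.001]
wrist_force: [0.4, 0.5, 0.2]
finger_gap: 0.0855
grasp_force: 0.0
```

```bash
cat > look.py <<'E'
import sys
from h import *
from station import read_camera,cut_out
n=sys.argv[1]; P=[.550,.0065,-.203]; im=[]; d={}
for c,(a,b) in(("side",(170,170)),("top",(215,130))):
    r=read_camera(c); i=cv2.resize(r["image"][b:b+120,a:a+100,::-1],(400,480),interpolation=cv2.INTER_CUBIC)
    o=cut_out(c,"bar"); print(c,[(round(x["score"],2),x["pixel"],x["mask"].sum()) for x in o]); d[c]=r,o
    q=(proj(r,T(P,[[.016,.1,.089],[-.016,.1,.089],[-.016,-.1,.089],[.016,-.1,.089]]))+.5-[a,b])*4
    cv2.polylines(i,[q.astype(np.int32)],True,(0,255,0),1); im.append(i)
    for x in cut_out(c,"handle_mid")[:1]: print("handle",x["score"],back(r,[x["pixel"]],.246))
cv2.imwrite(f"pics/{n}.png",np.hstack(im)); pickle.dump(d,open(n+".pkl","wb"))
E
python3 look.py v6; python3 g.py .5083,.0497,.36,1.368
```

```text
side []
handle 0.66 [[0.5107024  0.04032876 0.246     ]]
top [(0.59, [280.3, 190.4], np.int64(499)), (0.28, [192.7, 144.3], np.int64(1373))]
handle 0.49 [[0.52945439 0.02588541 0.246     ]]
t 9.72 pos [ 0.4382 -0.2195  0.3214] yaw 1.3685 tilt 0.0031 F [ 0.3  0.3 -0.4] gap 0.0850 q [-0.7  -0.2   1.86  0.    1.48 -0.49]
.5083,.0497,.36,1.368 [0.695, 0.036, -0.095, -0.003, -0.002, 0.001]
```

View pics/v6.png

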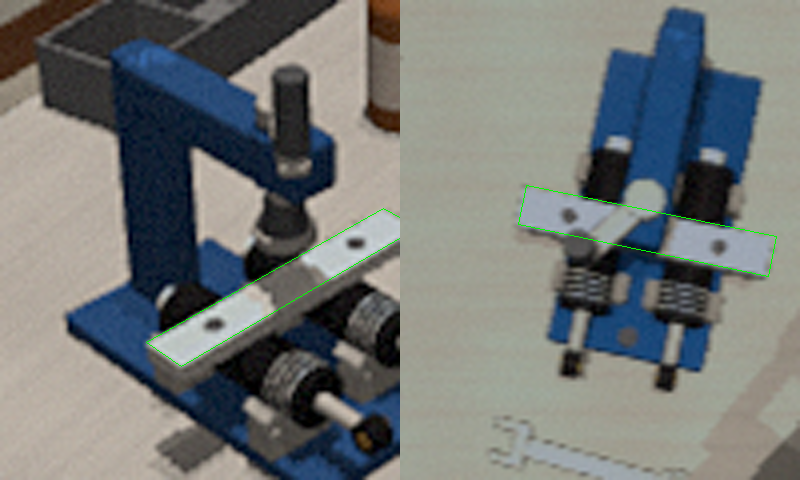

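```bash
python3 - <<'E'
from h import *
d=pickle.load(open("v6.pkl","rb")); s,t=d["side"][0],d["top"][0]
f=lambda u,v,a,b:[[u/4+a-.5+.0,v/4+b-.5]]
for n,p in(("top271",back(t,f(180,243,215,130),.271)),("side mid",back(s,f(291,120,170,170),.246)),("side top",back(s,f(291,75,170,170),.271)),("hub",back(t,f(244,198,215,130),.219))):
    r=p[0][:2]-[.55,.0065]; print(n,p,np.hypot(*r),np.degrees(np.arctan2(r[1],r[0])))
# joint triangulation
g=lambda x:np.r_[proj(t,[[x[0],x[1],.271]])[0]-f(180,243,215,130)[0],proj(s,[[x[0],x[1],.271]])[0]-f(291,75,170,170)[0]]
o=least_squares(g,[.51,.05]);print(o.x,o.fun)
E
```

```text
top271 [[0.51187531 0.04943042 0.271     ]] 0.05741527001884457 131.60692048708006
side mid [[0.50767557 0.05621668 0.246     ]] 0.06529245674934771 130.40816402786012
side top [[0.51042168 0.05115667 0.271     ]] 0.0596712811424958 131.5499301921287
hub [[0.5524285  0.00700486 0.219     ]] 0.0024804218158063036 11.744012498128699
[0.51142631 0.04988004] [-0.16694755  0.16302364 -0.03650661 -0.37050415]
```

```bash
python3 g.py .511,.0512,.345,1.368
```

```text
t 9.72 pos [ 0.4382 -0.2195  0.3214] yaw 1.3685 tilt 0.0031 F [ 0.3  0.3 -0.4] gap 0.0850 q [-0.7  -0.2   1.86  0.    1.48 -0.49]
.511,.0512,.345,1.368 [0.7, 0.042, -0.058, -0.003, -0.002, 0.001]
```

Call:
play_rows(
  rows=[
    [0.1, 0.007, -0.06, 0, 0, 0],
    [0.2, 0.015, -0.06, 0, 0, 0],
    [0.3, 0.02, -0.06, 0, 0, 0],
    [0.4, 0.025, -0.06, 0, 0, 0],
    [0.49, 0.03, -0.06, 0, 0, 0],
  ],
)

```text
time_s: 10.13
tool_pos: [0.4896, -0.0281, 0.3464]
tcp_rot: [-0.001, 0.775, 0.632, -0.0]
wrist_force: [1.7, -0.6, -0.2]
finger_gap: 0.0855
grasp_force: 0.0
```

```bash
python3 g.py .511,.0512,.345,1.368
```

```text
t 10.13 pos [ 0.4896 -0.0281  0.3464] yaw 1.3686 tilt 0.0012 F [ 1.7 -0.6 -0.2] gap 0.0855 q [-0.29 -0.21  1.83  0.    1.53 -0.09]
.511,.0512,.345,1.368 [0.205, 0.013, 0.004, -0.001, -0.001, 0.001]
```

Call:
play_rows(
  rows=[
    [0.1, 0.006, 0, 0, 0, 0],
    [0.19, 0.012, 0, 0, 0, 0],
    [0.205, 0.013, 0, 0, 0, 0],
    [0.205, 0.013, 0, 0, 0, 0],
    [0.205, 0.013, 0, 0, 0, 0],
  ],
)

```text
time_s: 10.55
tool_pos: [0.511, 0.0483, 0.3463]
tcp_rot: [-0.0, 0.775, 0.632, -0.001]
wrist_force: [-0.3, -0.1, -0.2]
finger_gap: 0.0853
grasp_force: 0.0
```

```bash
python3 g.py .511,.0512,.24,1.368
```

```text
t 10.55 pos [0.511  0.0483 0.3463] yaw 1.3683 tilt 0.0016 F [-0.3 -0.1 -0.2] gap 0.0853 q [-0.13 -0.15  1.77 -0.    1.52  0.08]
.511,.0512,.24,1.368 [0.007, -0.001, 0.266, -0.002, 0.001, 0.0]
```

Call:
play_rows(
  rows=[
    [0.006, -0.001, 0.06, 0, 0, 0],
    [0.006, -0.001, 0.13, 0, 0, 0],
    [0.006, -0.001, 0.2, 0, 0, 0],
    [0.006, -0.001, 0.266, 0, 0, 0],
    [0.006, -0.001, 0.266, 0, 0, 0],
  ],
)

```text
time_s: 10.97
tool_pos: [0.5078, 0.0492, 0.2345]
tcp_rot: [-0.004, 0.776, 0.63, -0.004]
wrist_force: [-0.8, 0.8, -0.2]
finger_gap: 0.0854
grasp_force: 0.0
```

```bash
python3 - <<'E'
from h import *
from station import read_camera
r=read_camera("side"); cv2.imwrite("pics/s7.png",cv2.resize(r["image"][150:270,180:300,::-1],(600,600),interpolation=cv2.INTER_CUBIC))
E
python3 g.py .511,.0512,.24,1.368
```

```text
t 11.02 pos [0.5094 0.0492 0.2378] yaw 1.3645 tilt 0.0069 F [0.7 0.4 0.7] gap 0.0857 q [-0.13 -0.08  1.9  -0.    1.32  0.08]
.511,.0512,.24,1.368 [0.006, 0.003, -0.006, -0.009, 0.001, -0.004]
```

View pics/s7.png

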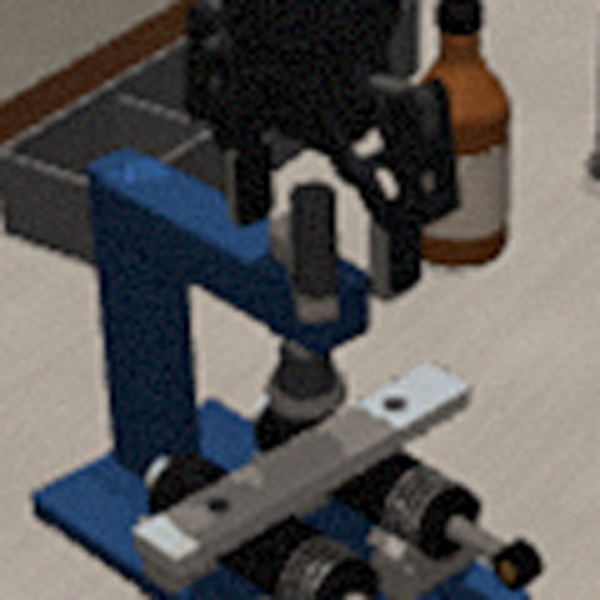

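The pads bracket the crank grip (crop ~(315,235)). Closing gently.

Call:
play_rows(
  rows=[
    [0.004, 0, 0, 0, 0, 0],
    [0.004, 0, 0, 0, 0, 0],
    [0.004, 0, 0, 0, 0, 0],
    [0.004, 0, 0, 0, 0, 0],
    [0.004, 0, 0, 0, 0, 0],
  ],
  fingers=1,
  grip_force=30,
)

```text
time_s: 11.43
tool_pos: [0.5123, 0.0517, 0.242]
tcp_rot: [0.001, 0.775, 0.631, 0.001]
wrist_force: [-0.7, -1.1, -0.6]
finger_gap: 0.0255
grasp_force: 0.0
```

Call:
play_rows(
  rows=[
    [0, 0, 0, 0, 0, 0],
    [0, 0, 0, 0, 0, 0],
    [0, 0, 0, 0, 0, 0],
    [0, 0, 0, 0, 0, 0],
    [0, 0, 0, 0, 0, 0],
  ],
)

```text
time_s: 11.85
tool_pos: [0.5124, 0.0518, 0.2418]
tcp_rot: [0.001, 0.775, 0.631, 0.001]
wrist_force: [0.2, -0.1, 5.3]
finger_gap: 0.0204
grasp_force: 30.7
```

```bash
python3 g.py .511,.0512,.24,1.368
```

```text
t 11.85 pos [0.5124 0.0518 0.2418] yaw 1.3667 tilt 0.0019 F [ 0.2 -0.1  5.3] gap 0.0204 q [-0.12 -0.08  1.9  -0.    1.32  0.08]
.511,.0512,.24,1.368 [-0.002, -0.003, 0.005, 0.002, -0.0, -0.002]
```

```bash
cat > w.py <<'E'
import sys,numpy as np
from station import env
s=env.read_state(); p=s["tool_pos"][:2]-np.array([.5505,.0065]); F=s["wrist_force"]
a=np.arctan2(p[1],p[0]); er=np.array([np.cos(a),np.sin(a)]); ew=np.array([np.sin(a),-np.cos(a)])
print("t %.2f phi %.1f r %.4f Fr %.1f Ftan(against) %.1f Fz %.1f z %.4f gap %.4f"%(s["time_s"],np.degrees(a+.203)%360,np.hypot(*p),F[:2]@er,-F[:2]@ew,F[2],s["tool_pos"][2],s["finger_gap"]))
if len(sys.argv)>1:
    f0,st,n=map(float,sys.argv[1:4])
    for k in range(int(n)):
        f=np.radians(f0-5*st*k); g=f-np.radians(st)*np.arange(1,6)
        print(f"phi {np.degrees(f):.1f}",[[round(.15*(np.sin(x)-np.sin(f)),3),round(.15*(np.cos(x)-np.cos(f)),3),0,0,0,0] for x in g])
E
python3 w.py 142 18 4; python3 w.py 142 9 1
```

```text
t 11.85 phi 141.7 r 0.0592 Fr -0.2 Ftan(against) -0.1 Fz 5.3 z 0.2418 gap 0.0204
phi 142.0 [[np.float64(0.032), np.float64(0.034), 0, 0, 0, 0], [np.float64(0.052), np.float64(0.077), 0, 0, 0, 0], [np.float64(0.058), np.float64(0.123), 0, 0, 0, 0], [np.float64(0.049), np.float64(0.17), 0, 0, 0, 0], [np.float64(0.026), np.float64(0.211), 0, 0, 0, 0]]
phi 52.0 [[np.float64(-0.034), np.float64(0.032), 0, 0, 0, 0], [np.float64(-0.077), np.float64(0.052), 0, 0, 0, 0], [np.float64(-0.123), np.float64(0.058), 0, 0, 0, 0], [np.float64(-0.17), np.float64(0.049), 0, 0, 0, 0], [np.float64(-0.211), np.float64(0.026), 0, 0, 0, 0]]
phi -38.0 [[np.float64(-0.032), np.float64(-0.034), 0, 0, 0, 0], [np.float64(-0.052), np.float64(-0.077), 0, 0, 0, 0], [np.float64(-0.058), np.float64(-0.123), 0, 0, 0, 0], [np.float64(-0.049), np.float64(-0.17), 0, 0, 0, 0], [np.float64(-0.026), np.float64(-0.211), 0, 0, 0, 0]]
phi -128.0 [[np.float64(0.034), np.float64(-0.032), 0, 0, 0, 0], [np.float64(0.077), np.float64(-0.052), 0, 0, 0, 0], [np.float64(0.123), np.float64(-0.058), 0, 0, 0, 0], [np.float64(0.17), np.float64(-0.049), 0, 0, 0, 0], [np.float64(0.211), np.float64(-0.026), 0, 0, 0, 0]]
t 11.85 phi 141.7 r 0.0592 Fr -0.2 Ftan(against) -0.1 Fz 5.3 z 0.2418 gap 0.0204
phi 142.0 [[np.float64(0.017), np.float64(0.016), 0, 0, 0, 0], [np.float64(0.032), np.float64(0.034), 0, 0, 0, 0], [np.float64(0.044), np.float64(0.055), 0, 0, 0, 0], [np.float64(0.052), np.float64(0.077), 0, 0, 0, 0], [np.float64(0.057), np.float64(0.1), 0, 0, 0, 0]]
```

Call:
play_rows(
  rows=[
    [0.017, 0.016, 0, 0, 0, 0],
    [0.032, 0.034, 0, 0, 0, 0],
    [0.044, 0.055, 0, 0, 0, 0],
    [0.052, 0.077, 0, 0, 0, 0],
    [0.057, 0.1, 0, 0, 0, 0],
  ],
)

```text
time_s: 12.27
tool_pos: [0.5554, 0.0675, 0.2418]
tcp_rot: [-0.001, 0.775, 0.632, 0.0]
wrist_force: [-5.2, 3.5, 8.3]
finger_gap: 0.0202
grasp_force: 31.1
```

```bash
python3 w.py 97 9 1
```

```text
t 12.27 phi 97.0 r 0.0612 Fr 3.0 Ftan(against) 5.5 Fz 8.3 z 0.2418 gap 0.0202
phi 97.0 [[np.float64(0.001), np.float64(0.024), 0, 0, 0, 0], [np.float64(-0.002), np.float64(0.047), 0, 0, 0, 0], [np.float64(-0.008), np.float64(0.07), 0, 0, 0, 0], [np.float64(-0.018), np.float64(0.091), 0, 0, 0, 0], [np.float64(-0.031), np.float64(0.111), 0, 0, 0, 0]]
```

Call:
play_rows(
  rows=[
    [0.001, 0.024, -0.002, 0, 0, 0],
    [-0.002, 0.047, -0.002, 0, 0, 0],
    [-0.008, 0.07, -0.002, 0, 0, 0],
    [-0.018, 0.091, -0.002, 0, 0, 0],
    [-0.031, 0.111, -0.002, 0, 0, 0],
  ],
)

```text
time_s: 12.68
tool_pos: [0.5975, 0.0476, 0.242]
tcp_rot: [-0.001, 0.775, 0.632, 0.003]
wrist_force: [2.4, 8.8, 3.5]
finger_gap: 0.0203
grasp_force: 30.5
```

```bash
python3 w.py
```

```text
t 12.68 phi 52.8 r 0.0624 Fr 7.6 Ftan(against) 5.0 Fz 3.5 z 0.2420 gap 0.0203
```

Call:
play_rows(
  rows=[
    [-0.034, 0.032, 0, 0, 0, 0],
    [-0.077, 0.052, 0, 0, 0, 0],
    [-0.123, 0.058, 0, 0, 0, 0],
    [-0.17, 0.049, 0, 0, 0, 0],
    [-0.211, 0.026, 0, 0, 0, 0],
  ],
)

```text
time_s: 13.1
tool_pos: [0.5905, -0.0395, 0.2418]
tcp_rot: [-0.001, 0.775, 0.631, 0.002]
wrist_force: [0.0, 10.2, 5.4]
finger_gap: 0.0199
grasp_force: 30.9
```

```bash
python3 w.py
```

```text
t 13.10 phi 322.7 r 0.0610 Fr -7.7 Ftan(against) 6.7 Fz 5.4 z 0.2418 gap 0.0199
```

```bash
python3 - <<'E'
import numpy as np
from scipy.optimize import least_squares
P=np.array([(.5124,.0518),(.5554,.0675),(.5975,.0476),(.5905,-.0395)])
for Q in(P,P[1:]):
    o=least_squares(lambda c:np.hypot(*(Q-c).T)-.06,[.55,.006]);print(o.x,o.fun)
E
```

```text
[0.55295375 0.00747277] [ 7.91973760e-05  7.70545181e-05 -4.53256503e-05  1.34532606e-04]
[0.55301194 0.00744292] [ 1.04537293e-04 -6.85523500e-05  7.48920195e-05]
```

Call:
play_rows(
  rows=[
    [-0.03, -0.032, 0, 0, 0, 0],
    [-0.049, -0.075, 0, 0, 0, 0],
    [-0.055, -0.12, 0, 0, 0, 0],
    [-0.045, -0.167, 0, 0, 0, 0],
    [-0.022, -0.208, 0, 0, 0, 0],
  ],
)

```text
time_s: 13.52
tool_pos: [0.5071, -0.0316, 0.2419]
tcp_rot: [0.002, 0.776, 0.631, 0.002]
wrist_force: [13.6, 5.1, -3.1]
finger_gap: 0.0205
grasp_force: 30.2
```

```bash
sed -i 's/.5505,.0065/.5530,.0075/' w.py; python3 w.py
```

```text
t 13.52 phi 232.1 r 0.0603 Fr -13.6 Ftan(against) 5.0 Fz -3.1 z 0.2419 gap 0.0205
```

Call:
play_rows(
  rows=[
    [0.034, -0.032, 0, 0, 0, 0],
    [0.077, -0.052, 0, 0, 0, 0],
    [0.123, -0.058, 0, 0, 0, 0],
    [0.17, -0.049, 0, 0, 0, 0],
    [0.211, -0.026, 0, 0, 0, 0],
  ],
)

```text
time_s: 13.93
tool_pos: [0.5131, 0.0527, 0.2419]
tcp_rot: [0.002, 0.775, 0.631, -0.001]
wrist_force: [1.9, -10.6, 1.0]
finger_gap: 0.0202
grasp_force: 31.1
```

```bash
python3 w.py 142 9 4
```

```text
t 13.93 phi 143.0 r 0.0603 Fr -9.2 Ftan(against) 5.6 Fz 1.0 z 0.2419 gap 0.0202
phi 142.0 [[np.float64(0.017), np.float64(0.016), 0, 0, 0, 0], [np.float64(0.032), np.float64(0.034), 0, 0, 0, 0], [np.float64(0.044), np.float64(0.055), 0, 0, 0, 0], [np.float64(0.052), np.float64(0.077), 0, 0, 0, 0], [np.float64(0.057), np.float64(0.1), 0, 0, 0, 0]]
phi 97.0 [[np.float64(0.001), np.float64(0.024), 0, 0, 0, 0], [np.float64(-0.002), np.float64(0.047), 0, 0, 0, 0], [np.float64(-0.008), np.float64(0.07), 0, 0, 0, 0], [np.float64(-0.018), np.float64(0.091), 0, 0, 0, 0], [np.float64(-0.031), np.float64(0.111), 0, 0, 0, 0]]
phi 52.0 [[np.float64(-0.016), np.float64(0.017), 0, 0, 0, 0], [np.float64(-0.034), np.float64(0.032), 0, 0, 0, 0], [np.float64(-0.055), np.float64(0.044), 0, 0, 0, 0], [np.float64(-0.077), np.float64(0.052), 0, 0, 0, 0], [np.float64(-0.1), np.float64(0.057), 0, 0, 0, 0]]
phi 7.0 [[np.float64(-0.024), np.float64(0.001), 0, 0, 0, 0], [np.float64(-0.047), np.float64(-0.002), 0, 0, 0, 0], [np.float64(-0.07), np.float64(-0.008), 0, 0, 0, 0], [np.float64(-0.091), np.float64(-0.018), 0, 0, 0, 0], [np.float64(-0.111), np.float64(-0.031), 0, 0, 0, 0]]
```

Call:
play_rows(
  rows=[
    [0.016, 0.017, 0, 0, 0, 0],
    [0.031, 0.035, 0, 0, 0, 0],
    [0.043, 0.056, 0, 0, 0, 0],
    [0.051, 0.078, 0, 0, 0, 0],
    [0.056, 0.101, 0, 0, 0, 0],
  ],
)

```text
time_s: 14.35
tool_pos: [0.5571, 0.0675, 0.2418]
tcp_rot: [-0.001, 0.775, 0.632, -0.001]
wrist_force: [-4.4, -0.4, 6.0]
finger_gap: 0.0204
grasp_force: 31.8
```

```bash
python3 w.py; python3 w.py -38 9 4
```

```text
t 14.35 phi 97.7 r 0.0601 Fr -0.7 Ftan(against) 4.4 Fz 6.0 z 0.2418 gap 0.0204
t 14.35 phi 97.7 r 0.0601 Fr -0.7 Ftan(against) 4.4 Fz 6.0 z 0.2418 gap 0.0204
phi -38.0 [[np.float64(-0.017), np.float64(-0.016), 0, 0, 0, 0], [np.float64(-0.032), np.float64(-0.034), 0, 0, 0, 0], [np.float64(-0.044), np.float64(-0.055), 0, 0, 0, 0], [np.float64(-0.052), np.float64(-0.077), 0, 0, 0, 0], [np.float64(-0.057), np.float64(-0.1), 0, 0, 0, 0]]
phi -83.0 [[np.float64(-0.001), np.float64(-0.024), 0, 0, 0, 0], [np.float64(0.002), np.float64(-0.047), 0, 0, 0, 0], [np.float64(0.008), np.float64(-0.07), 0, 0, 0, 0], [np.float64(0.018), np.float64(-0.091), 0, 0, 0, 0], [np.float64(0.031), np.float64(-0.111), 0, 0, 0, 0]]
phi -128.0 [[np.float64(0.016), np.float64(-0.017), 0, 0, 0, 0], [np.float64(0.034), np.float64(-0.032), 0, 0, 0, 0], [np.float64(0.055), np.float64(-0.044), 0, 0, 0, 0], [np.float64(0.077), np.float64(-0.052), 0, 0, 0, 0], [np.float64(0.1), np.float64(-0.057), 0, 0, 0, 0]]
phi -173.0 [[np.float64(0.024), np.float64(-0.001), 0, 0, 0, 0], [np.float64(0.047), np.float64(0.002), 0, 0, 0, 0], [np.float64(0.07), np.float64(0.008), 0, 0, 0, 0], [np.float64(0.091), np.float64(0.018), 0, 0, 0, 0], [np.float64(0.111), np.float64(0.031), 0, 0, 0, 0]]
```

Call:
play_rows(
  rows=[
    [0.001, 0.024, 0, 0, 0, 0],
    [-0.002, 0.047, 0, 0, 0, 0],
    [-0.008, 0.07, 0, 0, 0, 0],
    [-0.018, 0.091, 0, 0, 0, 0],
    [-0.031, 0.111, 0, 0, 0, 0],
  ],
)

```text
time_s: 14.77
tool_pos: [0.5984, 0.0468, 0.2419]
tcp_rot: [-0.001, 0.775, 0.632, 0.0]
wrist_force: [-3.4, 3.5, 6.3]
finger_gap: 0.0201
grasp_force: 31.7
```

```bash
python3 w.py; python3 - <<'E'
from h import *
from station import read_camera
r=read_camera("side"); P=[.552,.0072,-.203]; a,b=190,190
i=cv2.resize(r["image"][b:b+90,a:a+110,::-1],(770,630),interpolation=cv2.INTER_CUBIC)[:600]
for z in(.089,.1,.11,.12):
    q=(proj(r,T(P,[[.02*np.cos(x),.02*np.sin(x),z] for x in np.linspace(0,6.28,40)]))+.5-[a,b])*7
    cv2.polylines(i,[q.astype(np.int32)],True,(0,255,0) if z==.089 else (0,255,255),1)
cv2.imwrite("pics/j8.png",i)
E
```

```text
t 14.77 phi 52.5 r 0.0601 Fr -0.3 Ftan(against) 4.9 Fz 6.3 z 0.2419 gap 0.0201
```

View pics/j8.png

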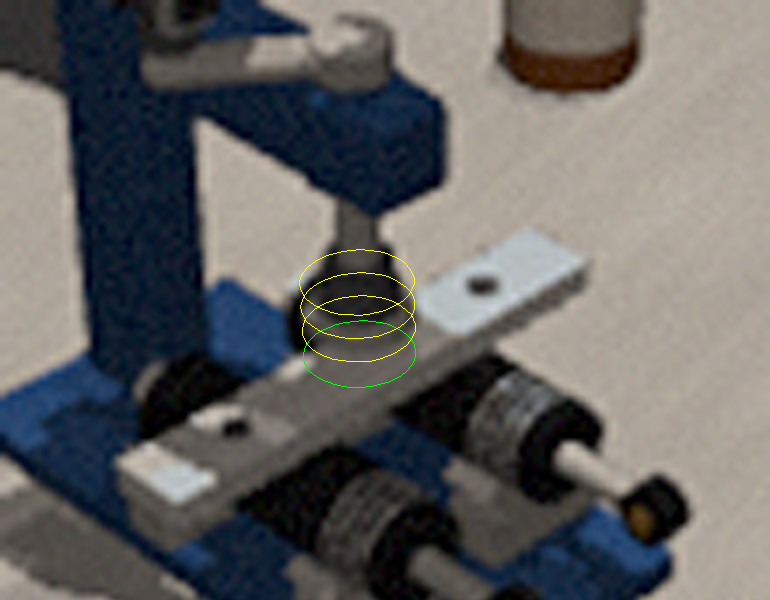

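The jaw's lower rim (crop ~(358,340)) is roughly 10 mm above the bar, so about half a turn remains.

Call:
play_rows(
  rows=[
    [-0.016, 0.017, 0, 0, 0, 0],
    [-0.034, 0.032, 0, 0, 0, 0],
    [-0.055, 0.044, 0, 0, 0, 0],
    [-0.077, 0.052, 0, 0, 0, 0],
    [-0.1, 0.057, 0, 0, 0, 0],
  ],
)

```text
time_s: 15.23
tool_pos: [0.6128, 0.002, 0.2419]
tcp_rot: [-0.0, 0.775, 0.632, 0.001]
wrist_force: [-1.5, 5.3, 5.7]
finger_gap: 0.0198
grasp_force: 31.7
```

```bash
python3 w.py
```

```text
t 15.23 phi 6.4 r 0.0600 Fr -1.9 Ftan(against) 5.2 Fz 5.7 z 0.2419 gap 0.0198
```

Call:
play_rows(
  rows=[
    [-0.024, 0.001, 0, 0, 0, 0],
    [-0.047, -0.002, 0, 0, 0, 0],
    [-0.07, -0.008, 0, 0, 0, 0],
    [-0.091, -0.018, 0, 0, 0, 0],
    [-0.111, -0.031, 0, 0, 0, 0],
  ],
)

```text
time_s: 15.65
tool_pos: [0.5911, -0.039, 0.2418]
tcp_rot: [-0.001, 0.776, 0.631, 0.001]
wrist_force: [-0.1, 8.3, 6.6]
finger_gap: 0.0197
grasp_force: 31.7
```

```bash
python3 w.py
```

```text
t 15.65 phi 321.0 r 0.0601 Fr -6.5 Ftan(against) 5.2 Fz 6.6 z 0.2418 gap 0.0197
```

Call:
play_rows(
  rows=[
    [-0.016, -0.017, 0, 0, 0, 0],
    [-0.031, -0.035, 0, 0, 0, 0],
    [-0.043, -0.056, 0, 0, 0, 0],
    [-0.051, -0.078, 0, 0, 0, 0],
    [-0.056, -0.101, 0, 0, 0, 0],
  ],
)

```text
time_s: 16.07
tool_pos: [0.5476, -0.0524, 0.2418]
tcp_rot: [0.0, 0.776, 0.631, 0.002]
wrist_force: [6.0, 9.2, 3.6]
finger_gap: 0.0201
grasp_force: 31.5
```

```bash
python3 w.py
```

```text
t 16.07 phi 276.5 r 0.0602 Fr -9.7 Ftan(against) 5.1 Fz 3.6 z 0.2418 gap 0.0201
```

Call:
play_rows(
  rows=[
    [0.001, -0.024, 0, 0, 0, 0],
    [0.004, -0.047, 0, 0, 0, 0],
    [0.01, -0.07, 0, 0, 0, 0],
    [0.02, -0.091, 0, 0, 0, 0],
    [0.033, -0.111, 0, 0, 0, 0],
  ],
)

```text
time_s: 16.48
tool_pos: [0.5074, -0.0317, 0.2419]
tcp_rot: [0.002, 0.776, 0.631, 0.002]
wrist_force: [9.0, 2.4, 0.5]
finger_gap: 0.0201
grasp_force: 31.2
```

```bash
python3 w.py; python3 w.py -128 6 3
```

```text
t 16.48 phi 232.3 r 0.0602 Fr -8.4 Ftan(against) 4.0 Fz 0.5 z 0.2419 gap 0.0201
t 16.48 phi 232.3 r 0.0602 Fr -8.4 Ftan(against) 4.0 Fz 0.5 z 0.2419 gap 0.0201
phi -128.0 [[np.float64(0.01), np.float64(-0.012), 0, 0, 0, 0], [np.float64(0.022), np.float64(-0.023), 0, 0, 0, 0], [np.float64(0.034), np.float64(-0.032), 0, 0, 0, 0], [np.float64(0.048), np.float64(-0.04), 0, 0, 0, 0], [np.float64(0.062), np.float64(-0.047), 0, 0, 0, 0]]
phi -158.0 [[np.float64(0.015), np.float64(-0.005), 0, 0, 0, 0], [np.float64(0.03), np.float64(-0.009), 0, 0, 0, 0], [np.float64(0.046), np.float64(-0.011), 0, 0, 0, 0], [np.float64(0.061), np.float64(-0.011), 0, 0, 0, 0], [np.float64(0.077), np.float64(-0.009), 0, 0, 0, 0]]
phi -188.0 [[np.float64(0.015), np.float64(0.003), 0, 0, 0, 0], [np.float64(0.03), np.float64(0.008), 0, 0, 0, 0], [np.float64(0.045), np.float64(0.014), 0, 0, 0, 0], [np.float64(0.059), np.float64(0.021), 0, 0, 0, 0], [np.float64(0.071), np.float64(0.03), 0, 0, 0, 0]]
```

Call:
play_rows(
  rows=[
    [0.011, -0.011, 0, 0, 0, 0],
    [0.023, -0.022, 0, 0, 0, 0],
    [0.035, -0.031, 0, 0, 0, 0],
    [0.049, -0.039, 0, 0, 0, 0],
    [0.063, -0.046, 0, 0, 0, 0],
  ],
)

```text
time_s: 16.9
tool_pos: [0.4939, -0.0037, 0.2419]
tcp_rot: [0.002, 0.776, 0.631, -0.0]
wrist_force: [4.7, -2.7, 1.9]
finger_gap: 0.02
grasp_force: 31.3
```

```bash
python3 w.py
```

```text
t 16.90 phi 202.3 r 0.0601 Fr -4.1 Ftan(against) 3.5 Fz 1.9 z 0.2419 gap 0.0200
```

Call:
play_rows(
  rows=[
    [0.015, -0.005, 0, 0, 0, 0],
    [0.03, -0.009, 0, 0, 0, 0],
    [0.046, -0.011, 0, 0, 0, 0],
    [0.061, -0.011, 0, 0, 0, 0],
    [0.077, -0.009, 0, 0, 0, 0],
  ],
)

```text
time_s: 17.32
tool_pos: [0.4964, 0.0277, 0.2419]
tcp_rot: [0.001, 0.776, 0.631, -0.001]
wrist_force: [0.6, -5.1, 3.2]
finger_gap: 0.0205
grasp_force: 31.5
```

```bash
python3 w.py
```

```text
t 17.32 phi 172.0 r 0.0601 Fr -2.3 Ftan(against) 4.5 Fz 3.2 z 0.2419 gap 0.0205
```

Call:
play_rows(
  rows=[
    [0.015, 0.003, 0, 0, 0, 0],
    [0.03, 0.008, 0, 0, 0, 0],
    [0.045, 0.014, 0, 0, 0, 0],
    [0.059, 0.021, 0, 0, 0, 0],
    [0.071, 0.03, 0, 0, 0, 0],
  ],
)

```text
time_s: 17.73
tool_pos: [0.514, 0.0533, 0.2418]
tcp_rot: [0.001, 0.775, 0.631, -0.001]
wrist_force: [-0.2, -7.2, 4.6]
finger_gap: 0.0202
grasp_force: 31.6
```

```bash
python3 w.py 142 6 4
```

```text
t 17.73 phi 142.0 r 0.0602 Fr -5.4 Ftan(against) 4.8 Fz 4.6 z 0.2418 gap 0.0202
phi 142.0 [[np.float64(0.012), np.float64(0.01), 0, 0, 0, 0], [np.float64(0.023), np.float64(0.022), 0, 0, 0, 0], [np.float64(0.032), np.float64(0.034), 0, 0, 0, 0], [np.float64(0.04), np.float64(0.048), 0, 0, 0, 0], [np.float64(0.047), np.float64(0.062), 0, 0, 0, 0]]
phi 112.0 [[np.float64(0.005), np.float64(0.015), 0, 0, 0, 0], [np.float64(0.009), np.float64(0.03), 0, 0, 0, 0], [np.float64(0.011), np.float64(0.046), 0, 0, 0, 0], [np.float64(0.011), np.float64(0.061), 0, 0, 0, 0], [np.float64(0.009), np.float64(0.077), 0, 0, 0, 0]]
phi 82.0 [[np.float64(-0.003), np.float64(0.015), 0, 0, 0, 0], [np.float64(-0.008), np.float64(0.03), 0, 0, 0, 0], [np.float64(-0.014), np.float64(0.045), 0, 0, 0, 0], [np.float64(-0.021), np.float64(0.059), 0, 0, 0, 0], [np.float64(-0.03), np.float64(0.071), 0, 0, 0, 0]]
phi 52.0 [[np.float64(-0.01), np.float64(0.012), 0, 0, 0, 0], [np.float64(-0.022), np.float64(0.023), 0, 0, 0, 0], [np.float64(-0.034), np.float64(0.032), 0, 0, 0, 0], [np.float64(-0.048), np.float64(0.04), 0, 0, 0, 0], [np.float64(-0.062), np.float64(0.047), 0, 0, 0, 0]]
```

Call:
play_rows(
  rows=[
    [0.011, 0.011, 0, 0, 0, 0],
    [0.022, 0.023, 0, 0, 0, 0],
    [0.031, 0.035, 0, 0, 0, 0],
    [0.039, 0.049, 0, 0, 0, 0],
    [0.046, 0.063, 0, 0, 0, 0],
  ],
)

```text
time_s: 18.15
tool_pos: [0.5416, 0.0666, 0.2418]
tcp_rot: [-0.001, 0.775, 0.631, -0.002]
wrist_force: [-4.5, -5.8, 7.8]
finger_gap: 0.0203
grasp_force: 31.9
```

```bash
python3 w.py
```

```text
t 18.15 phi 112.6 r 0.0602 Fr -4.9 Ftan(against) 5.5 Fz 7.8 z 0.2418 gap 0.0203
```

Call:
play_rows(
  rows=[
    [0.003, 0.007, 0, 0, 0, 0],
    [0.005, 0.015, 0, 0, 0, 0],
    [0.007, 0.023, 0, 0, 0, 0],
    [0.009, 0.03, 0, 0, 0, 0],
    [0.01, 0.038, 0, 0, 0, 0],
  ],
)

```text
time_s: 18.57
tool_pos: [0.5568, 0.0676, 0.2418]
tcp_rot: [-0.001, 0.775, 0.631, -0.002]
wrist_force: [-6.0, -2.8, 8.3]
finger_gap: 0.0202
grasp_force: 32.0
```

```bash
python3 w.py 97 3 4
```

```text
t 18.57 phi 98.0 r 0.0602 Fr -3.2 Ftan(against) 5.8 Fz 8.3 z 0.2418 gap 0.0202
phi 97.0 [[np.float64(0.001), np.float64(0.008), 0, 0, 0, 0], [np.float64(0.001), np.float64(0.016), 0, 0, 0, 0], [np.float64(0.001), np.float64(0.024), 0, 0, 0, 0], [np.float64(0.001), np.float64(0.031), 0, 0, 0, 0], [np.float64(-0.0), np.float64(0.039), 0, 0, 0, 0]]
phi 82.0 [[np.float64(-0.001), np.float64(0.008), 0, 0, 0, 0], [np.float64(-0.003), np.float64(0.015), 0, 0, 0, 0], [np.float64(-0.005), np.float64(0.023), 0, 0, 0, 0], [np.float64(-0.008), np.float64(0.03), 0, 0, 0, 0], [np.float64(-0.01), np.float64(0.038), 0, 0, 0, 0]]
phi 67.0 [[np.float64(-0.003), np.float64(0.007), 0, 0, 0, 0], [np.float64(-0.007), np.float64(0.014), 0, 0, 0, 0], [np.float64(-0.011), np.float64(0.021), 0, 0, 0, 0], [np.float64(-0.015), np.float64(0.027), 0, 0, 0, 0], [np.float64(-0.02), np.float64(0.034), 0, 0, 0, 0]]
phi 52.0 [[np.float64(-0.005), np.float64(0.006), 0, 0, 0, 0], [np.float64(-0.01), np.float64(0.012), 0, 0, 0, 0], [np.float64(-0.016), np.float64(0.017), 0, 0, 0, 0], [np.float64(-0.022), np.float64(0.023), 0, 0, 0, 0], [np.float64(-0.028), np.float64(0.027), 0, 0, 0, 0]]
```

Call:
play_rows(
  rows=[
    [0.001, 0.008, 0, 0, 0, 0],
    [0.001, 0.016, 0, 0, 0, 0],
    [0.001, 0.024, 0, 0, 0, 0],
    [0.001, 0.031, 0, 0, 0, 0],
    [0, 0.039, 0, 0, 0, 0],
  ],
)

```text
time_s: 18.98
tool_pos: [0.5716, 0.0647, 0.2418]
tcp_rot: [-0.002, 0.775, 0.631, -0.002]
wrist_force: [-8.2, -1.8, 10.5]
finger_gap: 0.0197
grasp_force: 32.1
```

```bash
python3 w.py
```

```text
t 18.98 phi 83.6 r 0.0602 Fr -4.3 Ftan(against) 7.2 Fz 10.5 z 0.2418 gap 0.0197
```

Call:
play_rows(
  rows=[
    [0, 0.002, 0, 0, 0, 0],
    [0, 0.004, 0, 0, 0, 0],
    [-0.001, 0.006, 0, 0, 0, 0],
    [-0.001, 0.008, 0, 0, 0, 0],
    [-0.001, 0.01, 0, 0, 0, 0],
  ],
)

```text
time_s: 19.4
tool_pos: [0.5753, 0.0635, 0.2418]
tcp_rot: [-0.002, 0.775, 0.631, -0.002]
wrist_force: [-8.7, -2.4, 9.5]
finger_gap: 0.0201
grasp_force: 32.2
```

```bash
python3 w.py
```

```text
t 19.40 phi 79.9 r 0.0602 Fr -5.4 Ftan(against) 7.2 Fz 9.5 z 0.2418 gap 0.0201
```

Call:
play_rows(
  rows=[
    [0, -0.002, 0, 0, 0, 0],
    [0, -0.003, 0, 0, 0, 0],
    [0, -0.003, 0, 0, 0, 0],
    [0, -0.003, 0, 0, 0, 0],
    [0, -0.003, 0, 0, 0, 0],
  ],
  fingers=-1,
)

```text
time_s: 19.82
tool_pos: [0.5756, 0.0637, 0.241]
tcp_rot: [-0.0, 0.775, 0.631, -0.0]
wrist_force: [0.2, 0.3, -0.8]
finger_gap: 0.079
grasp_force: 0.0
```

Call:
play_rows(
  rows=[
    [0, 0, -0.04, 0, 0, 0],
    [0, 0, -0.12, 0, 0, 0],
    [0, 0, -0.2, 0, 0, 0],
    [0, 0, -0.28, 0, 0, 0],
    [0, 0, -0.3, 0, 0, 0],
  ],
)

```text
time_s: 20.23
tool_pos: [0.5776, 0.0635, 0.3681]
tcp_rot: [0.003, 0.775, 0.631, 0.003]
wrist_force: [-0.1, -0.3, 1.1]
finger_gap: 0.0852
grasp_force: 0.0
```

Call:
play_rows(
  rows=[
    [-0.1, -0.05, 0, 0, 0, 0],
    [-0.2, -0.1, 0, 0, 0, 0],
    [-0.3, -0.15, 0, 0, 0, 0],
    [-0.4, -0.18, 0, 0, 0, 0],
    [-0.5, -0.2, 0, 0, 0, 0],
  ],
)

```text
time_s: 20.65
tool_pos: [0.4587, -0.1092, 0.3611]
tcp_rot: [-0.0, 0.775, 0.632, 0.0]
wrist_force: [0.7, 0.1, 0.5]
finger_gap: 0.0854
grasp_force: 0.0
```

Call:
play_rows(
  rows=[
    [-0.05, -0.02, 0, 0, 0, 0],
    [-0.1, -0.04, 0, 0, 0, 0],
    [-0.15, -0.04, 0, 0, 0, 0],
    [-0.15, -0.04, 0, 0, 0, 0],
    [-0.15, -0.04, 0, 0, 0, 0],
  ],
)

```text
time_s: 21.07
tool_pos: [0.4323, -0.1645, 0.361]
tcp_rot: [-0.001, 0.776, 0.631, 0.0]
wrist_force: [0.1, 1.0, -0.2]
finger_gap: 0.0852
grasp_force: 0.0
```

```bash
sed -i 's/\.550,\.0065,-\.203/.552,.0072,-.203/' look.py; python3 look.py v9; python3 g.py
```

```text
side [(0.84, [233.0, 246.3], np.int64(765)), (0.32, [226.2, 232.8], np.int64(4171))]
handle 0.61 [[0.55107071 0.06808262 0.246     ]]
top [(0.59, [278.5, 190.4], np.int64(539))]
handle 0.81 [[0.56215485 0.0358528  0.246     ]]
t 21.37 pos [ 0.4328 -0.1634  0.3615] yaw 1.3681 tilt 0.0002 F [-0.9 -1.1 -0.3] gap 0.0856 q [-0.61 -0.29  1.86  0.    1.57 -0.4 ]
```

View pics/v9.png

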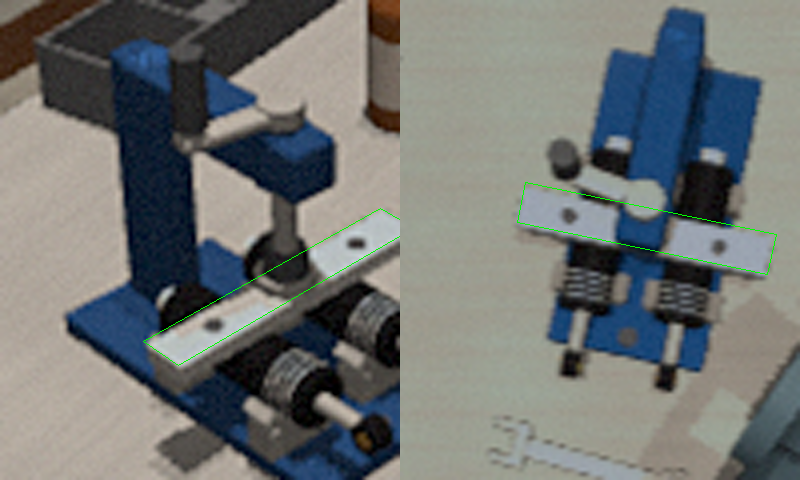

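```bash
python3 - <<'E'
from h import *
d=pickle.load(open("v9.pkl","rb")); t,s=d["top"][0],d["side"][0]
for p in(back(t,[[215+163/4-.5,130+152/4-.5]],.271)[0],back(s,[[170+187/4-.5,170+95/4-.5]],.246)[0]):
    r=p[:2]-[.552,.0072]; print(p,np.hypot(*r),np.degrees(np.arctan2(r[1],r[0])+.203))
E
```

```text
[0.57477006 0.06163257 0.271     ] 0.059003223033109425 78.93066308551306
[0.57199139 0.06578857 0.246     ] 0.061905382334133834 82.79055725526402
```

The crank has held its angle (~80°), the jaw rests on the bar, and the bar lies square across both shocks. Handing in.

```bash
python3 -c "
from station import ticket
print(ticket.finish_job())"
```

```text
the job is handed in; nothing more can be done
None
```

I laid the long bar square across both shocks under the jaw, about 2–3 mm forward of the screw axis. I then wound the crank to about 7 N (roughly 60–80 N at the jaw), let go with no unwinding seen, and handed the job in; no verdict came back.

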